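Scan the amber jar with the yellow scanner

TASK

The jar at the yellow scanner is being sold: scan it by squeezing the yellow scanner's trigger fully home against its grip, keep it squeezed for about a second, then let go so that the trigger springs right back out. Leave the blue scanner's trigger alone and do not shift the amber jar that stands in front of the yellow scanner.

Things in the scene. Friction and masses are not known exactly. Their poses are not given: they have to be found in the camera images.
- yellow_scanner: Yellow pistol scanner fixed on its side, flat at z 110 mm. Origin: on the table under the squeeze point. x: where it looks; y: from grip to barrel; z up. Grip: bar along y, x -24 to 8, z 95 to 125 mm, ending in a butt (40 x 34 mm) at y -54 to -70. Barrel and head: y 33 to 97, x -65 to 112, top z 138. Post and foot beneath them (y 30 to 120); under the grip nothing. Blue one: same shape.
- yellow_scanner_trigger (a joint): Red trigger blade beside the grip, on its +x side: 8 mm thick, z 99 to 121, front face at x 31 mm at rest, from its upright hinge (x 27, y 42) to y -18. 0 rad = sprung out, 0.22 = home at its stop: at y 0, 9 mm nearer the grip, needing 2 N to start, 7 N at the stop. Grip plus trigger: 55 mm wide along x, 46 mm when home, then centred on x 0. It springs back when let go.
- blue_scanner_trigger (a joint): Trigger of the other scanner, which is blue but has the same shape, size and height, fixed 0.25 to 0.55 m to the left or right of the yellow one with a blue and white ceramic jar in front of it. 0 rad at rest, 0.22 squeezed. To be left alone.
- amber_jar: Loose sealed amber glass jar, red lid, yellow label, 76 mm across, 150 mm tall, 0.4 to 0.8 kg, standing upright 190 to 260 mm from the squeeze point, in front of the yellow scanner's window. Origin: centre of its underside; z up its axis.

How it is judged:
On the way, in this order (a step that is already met when the one before it is completed fails the run):
1. the yellow scanner's trigger is squeezed home (beyond 0.16 of 0.22 rad) and kept there for 0.4 s (value of joint yellow_scanner_trigger above 0.16 rad), for 0.4 s.
2. the yellow scanner's trigger is let go and has sprung back (below 0.03 rad) (value of joint yellow_scanner_trigger below 0.03 rad), for 0.2 s.
At the end, for the whole second after the job is handed in: Both scanners' triggers are fully out (below 0.03 rad) and the amber jar stands at rest, upright within 10 degrees, within 20 mm of where it began (value of joint each of yellow_scanner_trigger, blue_scanner_trigger below 0.03 rad and distance of amber_jar from where it was at the start of the episode below 0.02 m and angle between amber_jar's own z axis and vertical below 0.17 rad and linear speed of amber_jar below 0.02 m/s); the robot touches nothing.
It fails at once if the blue scanner's trigger is squeezed (beyond 0.08 rad) (value of joint blue_scanner_trigger above 0.08 rad).
It fails at once if the amber jar is shifted by more than 20 mm (distance of amber_jar from where it was at the start of the episode above 0.02 m).
It also fails if it takes over 32 s, if anything falls off the work surface, if the arm or the gripper's body presses on something with over 40 N, if the wrist force passes 120 N, or if a joint passes its speed limit or range.

ROBOT

A 7-joint arm with a two-finger parallel gripper is mounted at the origin on the work surface. World frame = base frame: x ahead of the robot, y to its left, z up, the work surface at z = 0. Lengths are in m, angles in rad, forces in N, time in s.
With the tool pointing down it reaches from about 0.425 to 1.025 m from the base axis. Payload 9.4 kg.
Tool frame: the origin (TCP) lies at the very end of the fingers, on their centre line; the grasp point (between the pads) lies 19 mm behind it; z points along the fingers, y is the line along which they close (so a half turn about z gives the same grasp; the last joint's range is limited). The gripper opens to 85 mm and grips with 20 to 120 N. Pads are 22 mm wide; open, the fingers measure 114 mm over their backs; the gripper's body (76 mm by 85 mm) begins 54 mm behind the grasp point. The pads swing forward as they close: fully open they stand 13 mm farther back than shut.
Start: joints at [1.092, 0.599, -0.003, 1.599, 0.002, 0.943, -0.08], TCP at [0.284, -0.667, 0.231] pointing down, gripper open.
Joint ranges: [-2.57, 2.57], [-0.35, 1.97], [-1.29, 1.29], [0.11, 2.56], [-1.05, 4.19], [0.11, 1.86], [-2.63, 2.63]. Speed limits (rad/s): [2.22, 2.22, 3.01, 3.01, 3.14, 3.14, 3.14].

INTERFACE

Orientations are given as a unit quaternion [x, y, z, w].
In Python, from bench import sense, optics, workorder gives the robot as it stands.
- The arm moves only by the tool arm_command, never from a script. Its argument "commands" is a list of rows, each a list of 7 numbers: the shift along the world's x, y, z in cm, then the turn, a rotation vector about the world's x, y, z in degrees, then the closure, from 0 (fully open) to 1 (shut). A call has 1 to 12 rows; each row shifts and turns the commanded pose from where the row before left it; what a row does not reach is not made up. A row lasts 1/12 s, in which the tool goes at most 41.7 mm and 7.16 degrees, less where a joint would pass 70% of its speed; a pose out of reach is approached as far as the arm can. A call with a gripper value outside its range is refused whole. The fingers move at their own pace and stop on an object; the grip force is fixed at half the most. Time passes only in rows, so rows that do not move let the fingers close. It gives the time, the measured TCP pose, the force, the opening and the grip force at its end, in the units of the state.
- sense(): the state, without advancing time (a new reading comes with each control period).
- optics.snapshot(name): name is "scene" or "side" or "wrist"; returns a dict with "color" (384x512x3 uint8, red, green, blue), "mtx" (3x3 intrinsics, pixels), "T" (4x4, takes a point from camera to world coordinates). Camera axes: x right, y down, z forward; pixel columns grow to the right and rows downward; lengths in m; the calibration is good to about 2 mm. A picture is of the moment at which its call begins. There is no depth.
- workorder.close_job(): hands the job in; it is judged then, once.
The state is a dict: "time": time; "q": joint angles; "dq": joint speeds; "tau": joint torques, N m; "ee_pos": TCP position; "tcp_rot": TCP orientation; "wrist_force": force on the tool from outside, world axes, zero at the start; "torque": the same for the moment, N m; "width": opening from 0.0 (shut) to 1.0 (fully open); "finger_force": force on a finger pad.
Only numpy, scipy, OpenCV 4.12 (cv2) and the standard library are available. Lean on these libraries where they do the work, as an engineer would, in place of code of your own. Each camera call takes 0.05 s, during which the arm holds its last target. There are 200 camera calls.

## Working session

There is one attempt and no reset: what is moved stays moved. The work goes in short steps, Python scripts to look and compute and a tool call to move; the robot and the scene stay as the last step left them, time stands still between calls to the robot, and variables do not carry over. Pictures are saved under pics/ and viewed, at most 10 in all, crops included, and the job is handed in when it is done.

Besides the shell and the picture viewer there is one more tool, called after "Request:" by a JSON object that holds its "op" and its "data". arm_command: Moves the arm, as the interface text tells. Its arguments: {"type":"object","properties":{"commands":{"type":"array"}},"required":["commands"]}

```bash
mkdir -p pics; python3 - <<'E'
from bench import sense, optics
import cv2,pickle
d={}
for n in("scene","side"):
    s=optics.snapshot(n); d[n]=s
    cv2.imwrite(f"pics/{n}0.png",cv2.resize(s["color"][:,:,::-1],(800,600),interpolation=cv2.INTER_CUBIC))
pickle.dump(d,open("d.pkl","wb"))
s=sense();print(s["ee_pos"],s["tcp_rot"],s["time"],s["width"])
E
```

```text
[ 0.28338973 -0.66685064  0.23047235] [ 9.79873696e-01  1.99617168e-01 -1.97075143e-04 -6.97360487e-04] 0.1 1.0018923007783642
```

View pics/scene0.png

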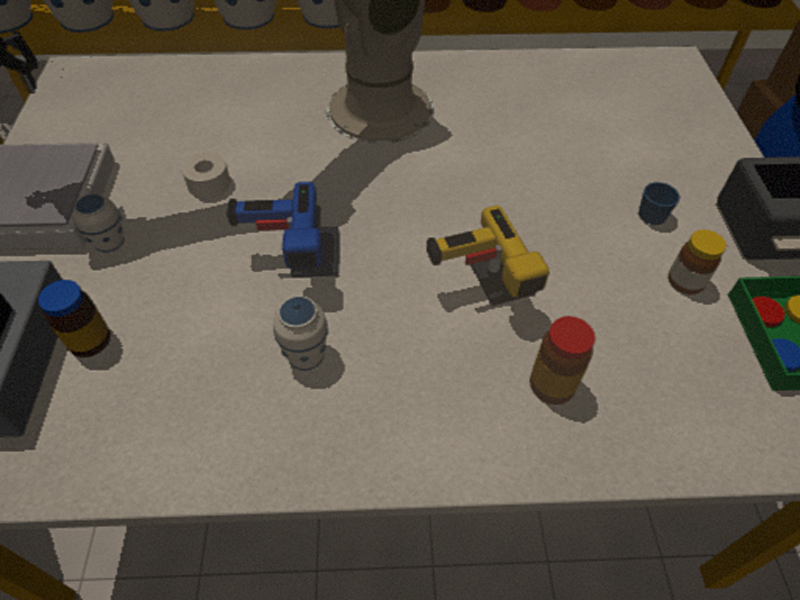

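View pics/side0.png

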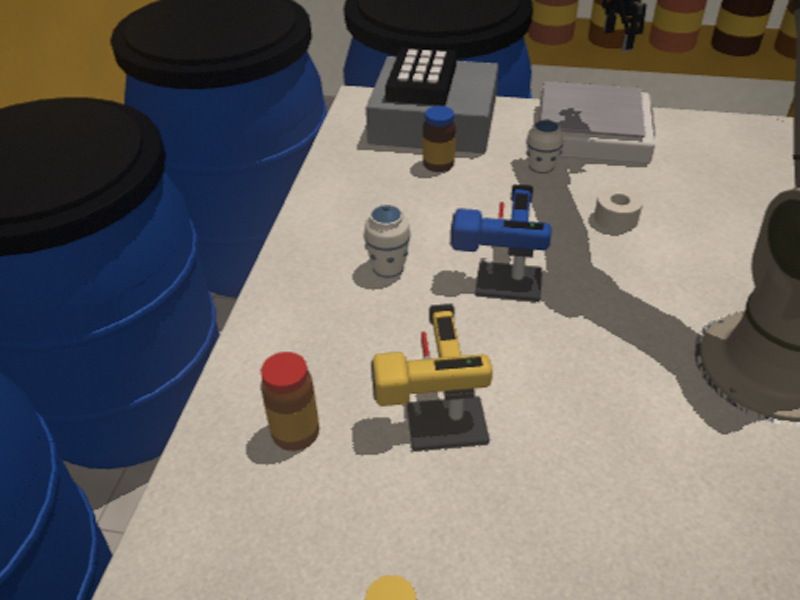

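The yellow scanner is right of centre in the scene view at about (490,250), with its grip towards -y and its window facing the viewer (+x). The amber jar is at (562,360). The blue scanner is at -y, around (280,230). I'll enlarge the yellow scanner.

```bash
python3 - <<'E'
import cv2,pickle,numpy as np
d=pickle.load(open("d.pkl","rb"))
def crop(n,x,y,w,h,s): return cv2.resize(d[n]["color"][y:y+h,x:x+w,::-1],None,fx=s,fy=s,interpolation=cv2.INTER_CUBIC)
a=crop("scene",265,125,100,75,8); cv2.imwrite("pics/a.png",a)
b=crop("side",230,190,100,75,8); cv2.imwrite("pics/b.png",b)
for n in d: print(n,d[n]["mtx"].round(1).tolist(),d[n]["T"].round(3).tolist())
E
```

```text
scene [[404.2, 0.0, 252.3], [0.0, 404.2, 181.5], [0.0, 0.0, 1.0]] [[0.037, 0.782, -0.622, 1.266], [0.999, -0.026, 0.026, -0.017], [0.004, -0.623, -0.782, 0.916], [0.0, 0.0, 0.0, 1.0]]
side [[491.9, 0.0, 257.9], [0.0, 491.9, 195.7], [0.0, 0.0, 1.0]] [[-0.985, -0.107, 0.137, 0.444], [-0.173, 0.681, -0.711, 0.959], [-0.017, -0.724, -0.689, 0.972], [0.0, 0.0, 0.0, 1.0]]
```

View pics/a.png

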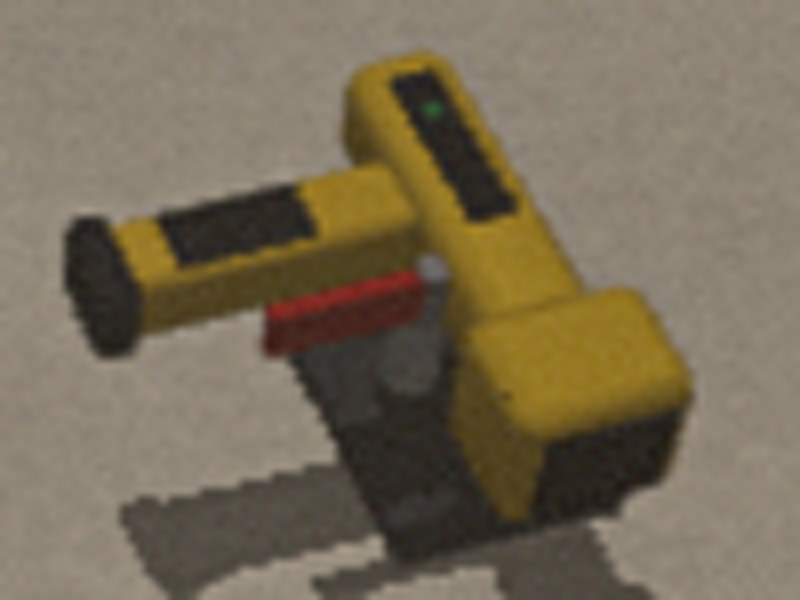

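View pics/b.png

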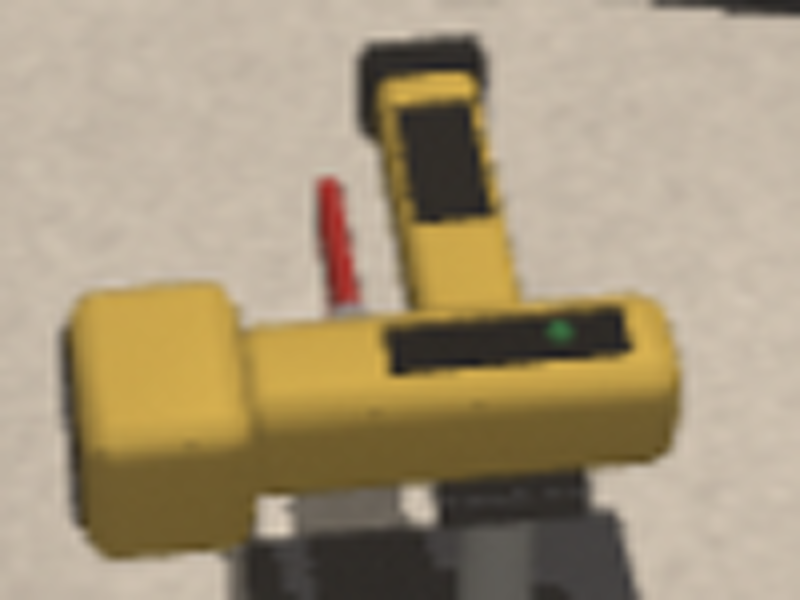

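In the scene crop the grip's top front edge starts at (143,288) and the trigger tip's top is at (268,322). In the side crop the trigger tip is at (319..340,180) and the grip edges at the butt are at (378,85) and (478,85). I'll fit the pose.

```bash
cat > h.py <<'E'
import numpy as np
def proj(c,P):
    T=np.linalg.inv(c["T"]);p=P@T[:3,:3].T+T[:3,3];p=p@c["mtx"].T;return p[:,:2]/p[:,2:]
def pose(v,M): # x,y,yaw
    c,s=np.cos(v[2]),np.sin(v[2]);return M@np.array([[c,s,0],[-s,c,0],[0,0,1]])+[v[0],v[1],0]
def ray(c,u,z):
    d=c["T"][:3,:3]@np.linalg.inv(c["mtx"])@[u[0],u[1],1];o=c["T"][:3,3];return o+d*(z-o[2])/d[2]
E
python3 - <<'E'
import pickle,numpy as np
from h import *
from scipy.optimize import least_squares
d=pickle.load(open("d.pkl","rb"))
off={"scene":(265,125),"side":(230,190)}
pts=[("scene",143,288,8,-54,125),("scene",112,222,-24,-54,125),("scene",268,322,31,-18,121),("scene",266,355,31,-18,99),("scene",145,335,8,-54,95),
("side",319,180,31,-18,121),("side",340,180,23,-18,121),("side",377,83,8,-54,125),("side",479,80,-24,-54,125),
("side",73,290,112,33,138),("side",80,455,112,97,138),("scene",540,440,112,33,138),("scene",692,385,112,97,138)]
px={n:np.array([[(p[1]+.5)/8-.5+off[n][0],(p[2]+.5)/8-.5+off[n][1]] for p in pts if p[0]==n]) for n in off}
M={n:np.array([p[3:] for p in pts if p[0]==n])/1e3 for n in off}
f=lambda v:np.concatenate([(proj(d[n],pose(v,M[n]))-px[n]).ravel() for n in off])
r=least_squares(f,[.6,.13,.3],loss="soft_l1")
print(r.x,np.degrees(r.x[2]));print(f(r.x).reshape(-1,2).round(1).tolist())
for p in [(8,-20,110),(0,0,110),(31,-18,110)]: print(p,pose(r.x,np.array([p])/1e3))
k=512/800
print("jar lid",ray(d["scene"],(573*k,337*k),.15),ray(d["side"],(285*k,370*k),.15))
print("blue grip butt",ray(d["scene"],(235*k,210*k),.11),"blue head",ray(d["scene"],(302*k,240*k),.138))
E
```

```text
[0.54253232 0.14196446 0.28099232] 16.099674293268283
[[0.3, -1.4], [-0.1, -1.7], [0.6, -1.5], [0.1, -0.2], [-0.7, 0.2], [-1.2, -2.1], [3.0, -1.4], [-0.6, -0.1], [0.0, -0.4], [-0.4, -0.2], [-0.4, -1.0], [-1.9, -0.3], [-0.6, 0.1]]
(8, -20, 110) [[0.55576475 0.12496732 0.11      ]]
(0, 0, 110) [[0.54253232 0.14196446 0.11      ]]
(31, -18, 110) [[0.57730809 0.13326699 0.11      ]]
jar lid [0.76481345 0.26520511 0.15      ] [0.75135247 0.26819929 0.15      ]
blue grip butt [ 0.4467524  -0.26880694  0.11      ] blue head [ 0.54951312 -0.14036733  0.138     ]
```

The fit puts the scanner origin at (0.543, 0.142) with yaw 16.1°. I'll go above the squeeze point and turn about +83°.

Request:
{"op": "arm_command", "data": {"commands": [[1.1,3.35,0,0,0,3.46,0],[1.1,3.35,0,0,0,3.46,0],[1.1,3.35,0,0,0,3.46,0],[1.1,3.35,0,0,0,3.46,0],[1.1,3.35,0,0,0,3.46,0],[1.1,3.35,0,0,0,3.46,0],[1.1,3.35,0,0,0,3.46,0],[1.1,3.35,0,0,0,3.46,0],[1.1,3.35,0,0,0,3.46,0],[1.1,3.35,0,0,0,3.46,0],[1.1,3.35,0,0,0,3.46,0],[1.1,3.35,0,0,0,3.46,0]]}}

```text
time: 1.1
ee_pos: [0.4155, -0.2636, 0.2312]
tcp_rot: [0.845, 0.535, -0.0, -0.0]
wrist_force: [0.1, -0.6, 0.1]
width: 0.998
finger_force: 0.0
```

Request:
{"op": "arm_command", "data": {"commands": [[1.07,3.36,0,0,0,3.46,0],[1.07,3.36,0,0,0,3.46,0],[1.07,3.36,0,0,0,3.46,0],[1.07,3.36,0,0,0,3.46,0],[1.07,3.36,0,0,0,3.46,0],[1.07,3.36,0,0,0,3.46,0],[1.07,3.36,0,0,0,3.46,0],[1.07,3.36,0,0,0,3.46,0],[1.07,3.36,0,0,0,3.46,0],[1.07,3.36,0,0,0,3.46,0],[1.07,3.36,0,0,0,3.46,0],[1.07,3.36,0,0,0,3.46,0],[0,0,0,0,0,0,0]]}}

```text
invalid input
```

Request:
{"op": "arm_command", "data": {"commands": [[1.07,3.36,0,0,0,3.46,0],[1.07,3.36,0,0,0,3.46,0],[1.07,3.36,0,0,0,3.46,0],[1.07,3.36,0,0,0,3.46,0],[1.07,3.36,0,0,0,3.46,0],[1.07,3.36,0,0,0,3.46,0],[1.07,3.36,0,0,0,3.46,0],[1.07,3.36,0,0,0,3.46,0],[1.07,3.36,0,0,0,3.46,0],[1.07,3.36,0,0,0,3.46,0],[1.07,3.36,0,0,0,3.46,0],[1.07,3.36,0,0,0,3.46,0]]}}

```text
time: 2.1
ee_pos: [0.544, 0.1395, 0.2311]
tcp_rot: [0.6, 0.8, -0.0, -0.0]
wrist_force: [0.5, -0.9, 0.2]
width: 0.996
finger_force: 0.0
```

Request:
{"op": "arm_command", "data": {"commands": [[0,0,0,0,0,0,0],[0,0,0,0,0,0,0]]}}

```text
time: 2.27
ee_pos: [0.5438, 0.1401, 0.2308]
tcp_rot: [0.6, 0.8, 0.0, -0.001]
wrist_force: [-0.8, -0.4, -0.8]
width: 0.999
finger_force: 0.0
```

```bash
python3 - <<'E'
from bench import sense, optics
import cv2,pickle,numpy as np
from h import *
s=optics.snapshot("wrist");pickle.dump(s,open("w.pkl","wb"))
cv2.imwrite("pics/w1.png",cv2.resize(s["color"][:,:,::-1],(800,600),interpolation=cv2.INTER_CUBIC))
P=np.array([(8,-54,125),(-24,-54,125),(31,-18,121),(112,33,138),(112,97,138),(8,30,125),(31,40,121)])/1e3
print((proj(s,pose([.5425,.1420,.281],P))*800/512).round().tolist());q=sense();print(q["ee_pos"],q["tcp_rot"],q["q"])
E
```

```text
[[413.0, 367.0], [362.0, 367.0], [450.0, 312.0], [606.0, 236.0], [624.0, 110.0], [414.0, 237.0], [454.0, 218.0]]
[0.54347747 0.13809074 0.23072192] [ 6.01095107e-01  7.99177216e-01 -5.78041070e-04 -3.41666480e-04] [ 0.00532873  0.44330105 -0.49494986  1.95734223  0.28491911  0.81039654
 -0.3667509 ]
```

View pics/w1.png

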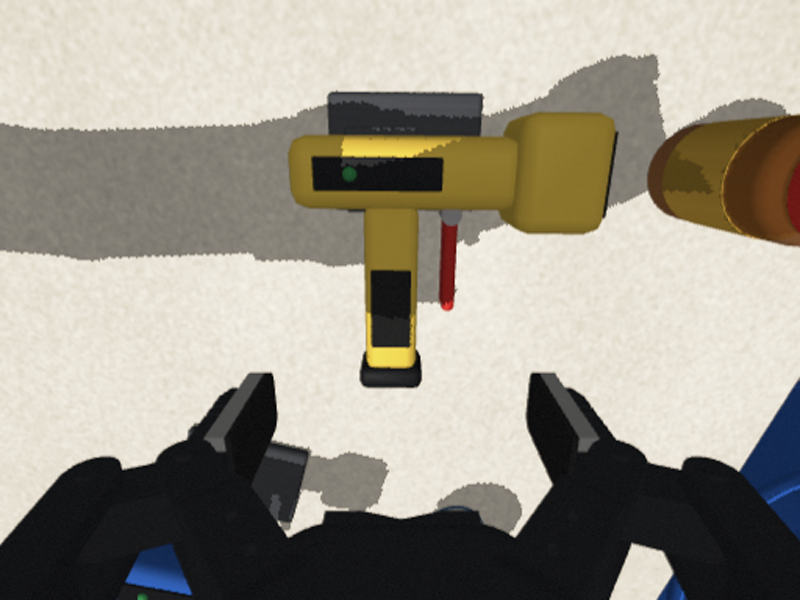

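The wrist picture shows the grip edges at x=366 and 416 and the trigger tip at (453,310), about 4 px right of the prediction. That means a shift of about 2 mm along scanner +x, and the yaw agrees. I'll correct and descend.

Request:
{"op": "arm_command", "data": {"commands": [[0.2,0.05,-2.0,0,0,0,0],[0,0,-2.0,0,0,0,0],[0,0,-2.0,0,0,0,0],[0,0,-2.0,0,0,0,0],[0,0,-2.0,0,0,0,0],[0,0,-2.0,0,0,0,0],[0,0,-1.5,0,0,0,0],[0,0,-1.0,0,0,0,0],[0,0,0,0,0,0,0]]}}

```text
time: 3.07
ee_pos: [0.5448, 0.1366, 0.0846]
tcp_rot: [0.602, 0.798, -0.002, -0.001]
wrist_force: [-0.3, -0.2, 0.4]
width: 1.002
finger_force: 0.0
```

```bash
python3 - <<'E'
from bench import sense, optics
import cv2,numpy as np
a=optics.snapshot("wrist")["color"];b=optics.snapshot("scene")["color"][115:211,245:373]
f=lambda i:cv2.resize(i[:,:,::-1],(400,300),interpolation=cv2.INTER_CUBIC)
cv2.imwrite("pics/w2.png",np.hstack([f(a),f(b)]));q=sense();print(q["ee_pos"],q["tcp_rot"],q["wrist_force"])
E
```

```text
[0.54593211 0.13764877 0.086516  ] [ 6.01826067e-01  7.98627129e-01 -2.99261859e-04  6.36584485e-05] [ 0.66487686  0.14699228 -0.08275064]
```

View pics/w2.png

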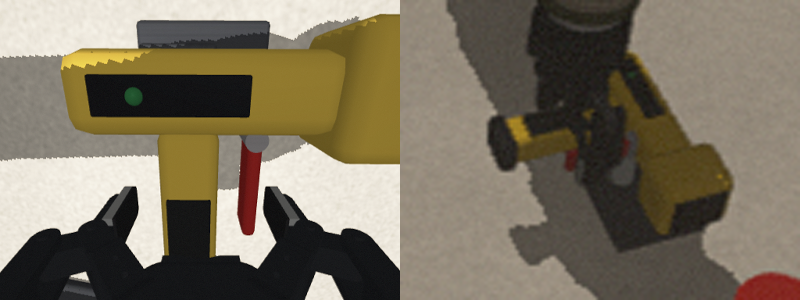

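The fingers straddle the grip and trigger: pads at 135 and 265, grip from 160 to 217, trigger out to 257. Now I'll squeeze.

Request:
{"op": "arm_command", "data": {"commands": [[0,0,0,0,0,0,0.3],[0,0,0,0,0,0,0.4],[0,0,0,0,0,0,0.5],[0,0,0,0,0,0,0.55],[0,0,0,0,0,0,0.55],[0,0,0,0,0,0,0.55]]}}

```text
time: 3.67
ee_pos: [0.5447, 0.1378, 0.0876]
tcp_rot: [0.602, 0.799, -0.001, 0.0]
wrist_force: [-8.5, -2.5, 14.6]
width: 0.526
finger_force: 59.3
```

Request:
{"op": "arm_command", "data": {"commands": [[0,0,0,0,0,0,0.6],[0,0,0,0,0,0,0.6],[0,0,0,0,0,0,0.6],[0,0,0,0,0,0,0.6],[0,0,0,0,0,0,0.6],[0,0,0,0,0,0,0.6],[0,0,0,0,0,0,0.6],[0,0,0,0,0,0,0.6],[0,0,0,0,0,0,0.6],[0,0,0,0,0,0,0.6]]}}

```text
time: 4.5
ee_pos: [0.5446, 0.1378, 0.0876]
tcp_rot: [0.602, 0.799, -0.001, 0.0]
wrist_force: [-8.1, -2.6, 15.4]
width: 0.526
finger_force: 59.3
```

```bash
python3 - <<'E'
from bench import sense, optics
import cv2,numpy as np
a=optics.snapshot("wrist")["color"];b=optics.snapshot("scene")["color"][115:211,245:373]
f=lambda i:cv2.resize(i[:,:,::-1],(400,300),interpolation=cv2.INTER_CUBIC)
cv2.imwrite("pics/w3.png",np.hstack([f(a),f(b)]))
E
```

```text
(no output)
```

View pics/w3.png

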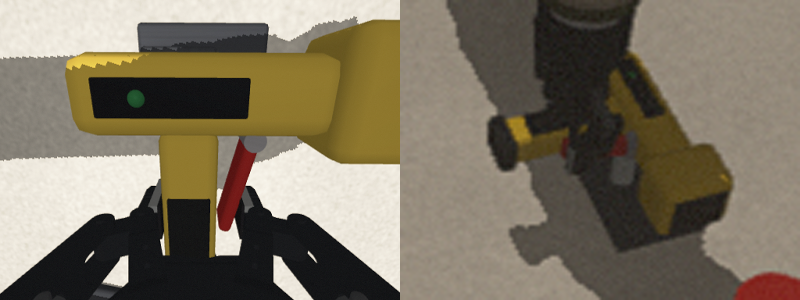

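The trigger blade is swung fully in, with its tip at (225,228) close to the grip, so it is home. I'll release it and withdraw upward.

Request:
{"op": "arm_command", "data": {"commands": [[0,0,0,0,0,0,0.3],[0,0,0,0,0,0,0],[0,0,0,0,0,0,0],[0,0,0,0,0,0,0],[0,0,0,0,0,0,0],[0,0,0,0,0,0,0],[0,0,0,0,0,0,0],[0,0,0,0,0,0,0]]}}

```text
time: 5.27
ee_pos: [0.5458, 0.1384, 0.0862]
tcp_rot: [0.601, 0.799, -0.0, -0.0]
wrist_force: [-1.0, 0.3, -0.7]
width: 0.999
finger_force: 0.0
```

Request:
{"op": "arm_command", "data": {"commands": [[0,0,1,0,0,0,0],[0,0,2,0,0,0,0],[0,0,2,0,0,0,0],[0,0,2,0,0,0,0],[0,0,2,0,0,0,0],[0,0,2,0,0,0,0],[0,0,2,0,0,0,0],[0,0,2,0,0,0,0],[0,0,1,0,0,0,0],[0,0,0,0,0,0,0],[0,0,0,0,0,0,0]]}}

```text
time: 6.18
ee_pos: [0.5458, 0.1383, 0.2465]
tcp_rot: [0.601, 0.799, 0.0, 0.0]
wrist_force: [0.2, -0.2, -0.6]
width: 0.998
finger_force: 0.0
```

```bash
python3 - <<'E'
from bench import optics
import cv2
a=optics.snapshot("wrist")["color"]
cv2.imwrite("pics/w4.png",a[:,:,::-1])
E
```

```text
(no output)
```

View pics/w4.png

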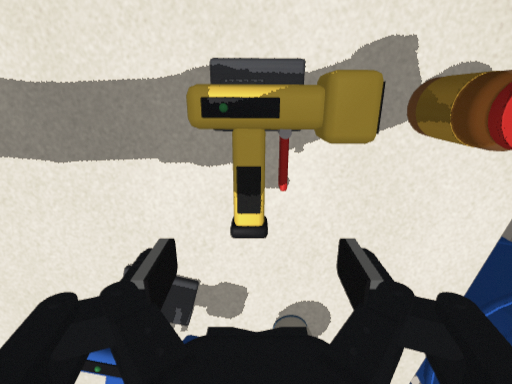

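The trigger is back out, parallel to the grip with its tip at (283,187). The jar hasn't moved and the gripper is clear.

```bash
python3 -c "
from bench import workorder
print(workorder.close_job())"
```

```text
the job is handed in; nothing more can be done
None
```

I squeezed the yellow scanner's trigger home, held it for about a second and let it spring back out, without touching the amber jar or the blue scanner; the job is handed in, but no verdict came back.

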